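# Pack seven wagon wheels in a round tin

## Robot

A 7-joint arm with a two-finger parallel gripper is mounted at the origin on the work surface. World frame = base frame: x ahead of the robot, y to its left, z up, the work surface at z = 0. Lengths are in m, angles in rad, forces in N, time in s.
With the tool pointing down it reaches from about 0.4 to 0.875 m from the base axis. Payload 6.5 kg.
Tool frame: the origin (TCP) lies midway between the tips of the shut fingers; the grasp point (between the pads) lies manip.grip_point_offset behind it (manip.grip_point_offset is the distance from the TCP to the grasp point, in m); z points along the fingers, y is the direction in which the jaws open and shut (so a half turn about z gives the same grasp; the last joint's range is limited). The gripper opens to 88 mm and grips with 3 to 60 N. Pads are 18 mm wide; open, the fingers measure 123 mm over their backs; the gripper's body (75 mm by 187 mm) begins 45 mm behind the grasp point.
Start: joints at [-1.232, 0.536, -0.004, 1.538, 0.003, 1.067, -0.071], TCP at [0.256, 0.597, 0.239] pointing down, gripper open.
Joint ranges: [-2.7, 2.7], [-0.37, 2.16], [-1.27, 1.26], [0.24, 2.4], [-1.31, 4.45], [0.19, 1.91], [-2.76, 2.76]. Speed limits (rad/s): [2.39, 2.39, 3.14, 3.14, 3.14, 3.14, 3.14].

## Interface

Orientations are given as a unit quaternion [w, x, y, z].
In Python, from rig import manip, cams, job gives the robot as it stands.
- The arm moves only by the tool jog_arm, never from a script. Its argument "rows" is a list of rows, each an object with "offset": the shift along the tool's x, y, z in m, a list of three; "turn": the turn about the tool's z in rad; "gripper": the opening in per cent of the stroke, from 0 (shut) to 100 (fully open). In form: [{"offset": [tx, ty, tz], "turn": turn, "gripper": gripper}, ...]. A call has 1 to 5 rows; each row shifts and turns the commanded pose from where the row before left it, along the tool's axes as they then stand; what a row does not reach is not made up. A row lasts 1/8 s, in which the tool goes at most 62.5 mm and 10.7 degrees, less where a joint would pass 70% of its speed; a pose out of reach is approached as far as the arm can. A call is refused whole if a number of a shift passes 0.0625 or a number of a turn 0.188, either way. A call with a gripper value outside its range is refused whole. The fingers move at their own pace and stop on an object; the grip force is fixed at half the most. Time passes only in rows, so rows that do not move let the fingers close. It gives the time, the measured TCP pose, the force and the opening at its end, in the units of the state.
- manip.state(): the state, without advancing time (a new reading comes with each control period).
- cams.grab_frame(name): name is "scene" or "top" or "wrist"; returns the picture (480x640x3 uint8, red, green, blue); there is no depth.
- cams.camera_params(name): a dict with "camera_matrix" (3x3 intrinsics, pixels), "T" (4x4, takes a point from camera to world coordinates). Camera axes: x right, y down, z forward; pixel columns grow to the right and rows downward; lengths in m; the calibration is good to about 2 mm. A picture is of the moment at which its call begins: read the wrist's pose just before it. camera_params takes no time and is no camera call; for the wrist camera it gives the pose at the moment of the call.
- job.job_done(): hands the job in, once; it reports no verdict.
The state is a dict: "t": time; "qpos": joint angles; "qvel": joint speeds; "effort": joint torques, N m; "ee_pos": TCP position; "eef_rot": TCP orientation; "ft_force": force on the tool from outside, world axes, zero at the start; "moment": the same for the moment, N m; "grip_width": finger opening in m.
Only numpy, scipy, OpenCV 4.12 (cv2) and the standard library are available. Lean on these libraries where they do the work, as an engineer would, in place of code of your own. Each camera call takes 0.05 s, during which the arm holds its last target. There are 200 camera calls.

## Task

Take the two wagon wheels from the sloping rack and pack them into the round tin with the five already there, so that all seven lie flat on its bottom with their axles up: one in the middle and six close round it. Shift the wheels in the tin as needed to make room, set the wheels down rather than dropping them in, and leave everything else where it stands.

Things in the scene. Friction and masses are not known exactly. Their poses are not given: they have to be found in the camera images.
- tin: Shallow round bare-metal tin, open on top, screwed to the table. Inner diameter 139 mm (3.5 mm more radius than seven wheels in hexagonal packing need), wall 2 mm thick, rim 26 mm above the table, inner floor 3 mm above the table. Origin: centre of the underside; z up; yaw has no meaning. It and the rack may each stand left or right.
- rack: Wooden rack, fixed to the table, 94 x 166 mm and about 75 mm high, with a board sloping 28 degrees (0.49 rad) from level that faces its -x side (which looks roughly to the robot's right, -y). Two wheels lie side by side on the board, 84 mm apart, each resting on two small brass pins at its lower edge that stand 12 mm off the board (40 degrees either side of straight downslope). Origin: centre of the underside; z up; its +x points to the high edge, its y runs along the board.
- wheel1: Steel wagon wheel, about 140 g: disc 44 mm across, 10 mm thick, edges bevelled (2 mm in over 3.5 mm below, 1.5 mm above); on its upper face a central stub axle 12 mm across, 32 mm long (top 42 mm above the underside). Origin: centre of the underside; +z along the axle. At the start loose, flat in the tin, axle up, near the wall; it slides when pushed.
- wheel2: Wheel just like wheel1. Wheels 1 to 5 start spread round the tin's wall with the middle free (perhaps 1 mm too tight: the bevels push them aside); no space between two of them is wide enough for another wheel until they are pushed along the wall.
- wheel3: Wheel just like wheel1, also in the tin at the start.
- wheel4: Wheel just like wheel1, also in the tin at the start.
- wheel5: Wheel just like wheel1, also in the tin at the start.
- wheel6: Wheel just like wheel1, to be packed. At the start it lies on the rack's board (its -y place), its axle square to the board, so leaning 28 degrees from vertical towards the rack's -x side.
- wheel7: Wheel just like wheel1, to be packed. At the start it lies on the rack's board (its +y place), its axle square to the board, so leaning 28 degrees from vertical towards the rack's -x side.
- cow1: Pewter cow figure, 53 x 16 x 40 mm, between tin and rack; bystander. Origin: underside centre.
- cow2: The other pewter cow figure, 53 x 16 x 40 mm, between tin and rack, nearer the robot; bystander. Origin: underside centre.
- jar: Small amber jar with a metal cap, 44 mm across, 55 mm high, in front of the chest at the back; bystander. Origin: underside centre.
- shed: Yellow resin model engine shed, 180 x 140 x 135 mm, at the left; bystander. Origin: underside centre.
- cover: Black steel turntable cover, a plate 156 mm across, 7 mm thick with a small wire handle, at the right; bystander. Origin: underside centre.
- driver: Screwdriver, 170 mm long, lying at the left; bystander.
Mind the look-alikes: they are no part of the job. Leave any turquoise or yellow look-alike of the wheel7 alone. Leave any blue or purple look-alike of the wheel6 alone.

How it is judged:
On the way:
1. one of the two rack wheels lies flat on the tin's floor (((z of wheel6 in the frame of tin between 0 and 0.005 m and horizontal distance between wheel6 and tin below 0.0495 m and angle between wheel6's own z axis and vertical below 0.06 rad) or (z of wheel7 in the frame of tin between 0 and 0.005 m and horizontal distance between wheel7 and tin below 0.0495 m and angle between wheel7's own z axis and vertical below 0.06 rad))), for 0.1 s.
At the end, for the whole second after the job is handed in: All seven wheels lie in the tin, underside within 2 mm of its floor, axles up within 0.06 rad, every centre within 49.5 mm of the tin's centre (which leaves only one in the middle and six round it), at rest (z of wheel1 in the frame of tin between 0 and 0.005 m and horizontal distance between each of wheel1, wheel2, wheel3, wheel4, wheel5, wheel6, wheel7 and tin below 0.0495 m and angle between each of wheel1, wheel2, wheel3, wheel4, wheel5, wheel6, wheel7's own z axis and vertical below 0.06 rad and z of wheel2 in the frame of tin between 0 and 0.005 m and z of wheel3 in the frame of tin between 0 and 0.005 m and z of wheel4 in the frame of tin between 0 and 0.005 m and z of wheel5 in the frame of tin between 0 and 0.005 m and z of wheel6 in the frame of tin between 0 and 0.005 m and z of wheel7 in the frame of tin between 0 and 0.005 m and linear speed of each of wheel1, wheel2, wheel3, wheel4, wheel5, wheel6, wheel7 below 0.02 m/s); the robot touches nothing.
It fails at once if a bystander is moved more than 25 mm (distance of any of cow1, cow2, jar, shed, cover, driver from where it was at the start of the episode above 0.025 m).
It fails at once if a rack wheel is dropped into the tin (faster than 0.6 m/s within 22 mm of its floor) ((linear speed of wheel6 above 0.6 m/s and horizontal distance between wheel6 and tin below 0.06 m and z of wheel6 in the frame of tin below 0.025 m) or (linear speed of wheel7 above 0.6 m/s and horizontal distance between wheel7 and tin below 0.06 m and z of wheel7 in the frame of tin below 0.025 m)).
It also fails if it takes over 72 s, if anything falls off the work surface, if the arm or the gripper's body presses on something with over 40 N, if the wrist force passes 120 N, or if a joint passes its speed limit or range.

## Working session

There is one attempt and no reset: what is moved stays moved. The work goes in short steps, Python scripts to look and compute and a tool call to move; the robot and the scene stay as the last step left them, time stands still between calls to the robot, and variables do not carry over. Pictures are saved under pics/ and viewed, about 8 in all and at most 12, crops included, and the job is handed in when it is done.

Besides the shell and the picture viewer there is one more tool, called after "Request:" in YAML: its name, and indented under it one key for each argument. jog_arm: Moves the arm, as the interface text tells. Its arguments: {"type":"object","properties":{"rows":{"type":"array"}},"required":["rows"]}

```bash
ls; mkdir -p pics
python3 - <<'E'
from rig import manip,cams,job
import cv2,numpy as np
print(manip.state(), manip.grip_point_offset)
for n in ["top","scene"]:
    cv2.imwrite(f"pics/{n}0.png",cams.grab_frame(n)[:,:,::-1]); p=cams.camera_params(n); print(n,np.round(p["camera_matrix"],1).tolist(),np.round(p["T"],3).tolist())
print(np.round(cams.camera_params("wrist")["T"],3).tolist(),cams.camera_params("wrist")["camera_matrix"])
E
```

```text
pics
{'t': 0.0, 'qpos': array([-1.23218286,  0.5371569 , -0.0044478 ,  1.53882225,  0.00262731,
        1.06729867, -0.07119856]), 'qvel': array([-0.00059206,  0.00087473,  0.00024915, -0.00054766, -0.0006861 ,
        0.00104248, -0.00063598]), 'effort': array([ 2.12938185e-04, -5.70988798e+01,  9.90743749e-01, -2.51599860e+01,
       -5.62673807e-02,  1.80317840e-02,  1.68400525e-04]), 'ee_pos': array([0.25578429, 0.59691391, 0.23786484]), 'eef_rot': array([-9.83108250e-05,  2.00981234e-01,  9.79594732e-01, -8.33995889e-04]), 'ft_force': array([-0.6300761 ,  0.04489057, -0.28793916]), 'moment': array([ 0.03362424,  0.00969882, -0.03463102]), 'grip_width': 0.08838214051029075} 0.0187
top [[483.7, 0.0, 315.7], [0.0, 483.7, 234.7], [0.0, 0.0, 1.0]] [[-0.02, -0.992, 0.128, 0.409], [-1.0, 0.019, -0.009, -0.009], [0.007, -0.128, -0.992, 1.173], [0.0, 0.0, 0.0, 1.0]]
scene [[468.2, 0.0, 325.3], [0.0, 468.2, 241.8], [0.0, 0.0, 1.0]] [[-0.876, 0.262, -0.404, 0.977], [0.481, 0.468, -0.741, 0.819], [-0.005, -0.844, -0.537, 0.668], [0.0, 0.0, 0.0, 1.0]]
[[0.394, 0.885, 0.248, 0.192], [0.919, -0.379, -0.108, 0.625], [-0.001, 0.27, -0.963, 0.383], [0.0, 0.0, 0.0, 1.0]] [[374.14052737   0.         326.65768905]
 [  0.         374.14052737 238.778187  ]
 [  0.           0.           1.        ]]
```

View pics/top0.png

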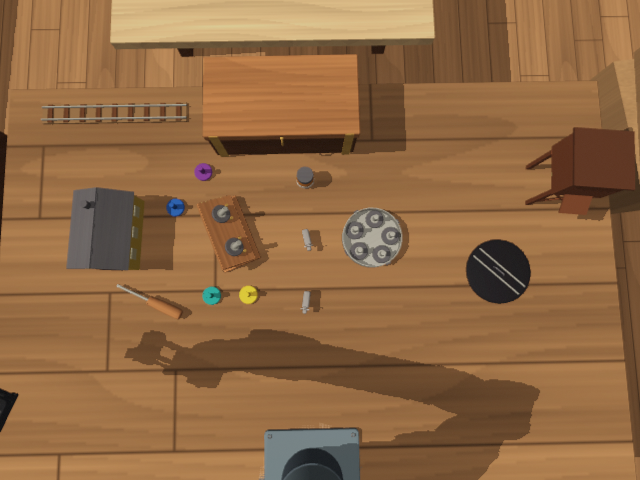

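View pics/scene0.png

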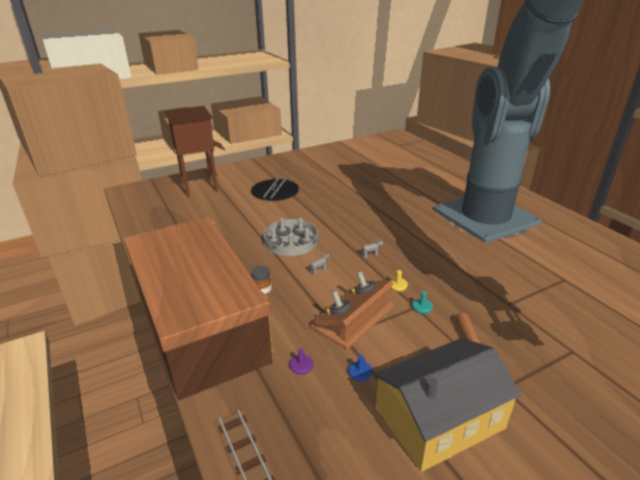

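Top view: tin at (372,238), with five wheels round its wall. Rack at (230,233), with axle tips near (224,209) and (236,241). Cows at (307,239) and (306,301). In the scene view the rack's slope faces the tin.

```bash
cat > h.py <<'E'
from rig import manip,cams,job
import cv2,numpy as np
from scipy.spatial.transform import Rotation as R
def ray(p,uv,z):
    "points on plane z seen at pixels uv"
    uv=np.atleast_2d(np.array(uv,float)); K=np.linalg.inv(p["camera_matrix"]); T=p["T"]
    d=(T[:3,:3]@K@np.c_[uv,np.ones(len(uv))].T).T; o=T[:3,3]
    return o+d*((z-o[2])/d[:,2])[:,None]
def proj(p,X):
    X=np.atleast_2d(X); T=p["T"]; c=(X-T[:3,3])@T[:3,:3]; q=c@p["camera_matrix"].T
    return q[:,:2]/q[:,2:]
def tool():
    s=manip.state(); w=s["eef_rot"]; M=R.from_quat([w[1],w[2],w[3],w[0]]).as_matrix()
    return s,s["ee_pos"],M
def goto(target,yaw=None):
    "offset in tool axes; yaw: wanted world angle of tool y (mod pi)"
    s,p,M=tool(); y=np.arctan2(M[1,1],M[0,1])
    print("t %.2f"%s["t"],"tcp",np.round(p,4),"yaw_y %.1f"%np.degrees(y),"q7 %.2f"%s["qpos"][6],"w %.4f"%s["grip_width"],"F",np.round(s["ft_force"],1))
    print("tool-offset",np.round(M.T@(np.array(target)-p),4))
    if yaw is not None:
        d=(yaw-y+np.pi/2)%np.pi-np.pi/2; print("turn (about tool z, down)",round(-d,3))
E
python3 - <<'E'
from h import *
p=cams.camera_params("top")
for n,uv,z in [("tin",(372,238),.02),("tinL",(342,238),.026),("tinR",(402,238),.026),("axles",[(224,209),(238,241)],.09),("rackcorners low edge",[(225,270),(261,259)],.03),("rack hi corners",[(200,203),(225,270)],.075),("rack right corners",[(238,196),(261,259)],.02),("cows",[(307,240),(306,301)],.02),("jar",(305,178),.05),("spot",(345,310),0)]:
    print(n,np.round(ray(p,uv,z),3).tolist())
goto([0.5,0.18,0.25],0)
s,t,M=tool();print(np.round(M,3))
c=cams.camera_params("wrist")["T"];print("cam in tool",np.round(M.T@(c[:3,3]-t),3))
im=cv2.imread("pics/top0.png");cv2.imwrite("pics/c1.png",cv2.resize(im[170:320,180:420],None,fx=3.3,fy=3.3,interpolation=cv2.INTER_CUBIC))
E
```

```text
tin [[0.547, -0.154, 0.02]]
tinL [[0.548, -0.082, 0.026]]
tinR [[0.545, -0.225, 0.026]]
axles [[0.612, 0.188, 0.09], [0.538, 0.157, 0.09]]
rackcorners low edge [[0.477, 0.196, 0.03], [0.501, 0.111, 0.03]]
rack hi corners [[0.629, 0.246, 0.075], [0.474, 0.188, 0.075]]
rack right corners [[0.656, 0.167, 0.02], [0.502, 0.112, 0.02]]
cows [[0.545, 0.002, 0.02], [0.4, 0.007, 0.02]]
jar [[0.69, 0.004, 0.05]]
spot [[0.377, -0.086, 0.0]]
t 0.10 tcp [0.2558 0.597  0.2379] yaw_y 66.8 q7 -0.07 w 0.0884 F [ 0.2  1.5 -0.6]
tool-offset [-0.3887 -0.2871 -0.0116]
turn (about tool z, down) 1.166
[[-0.919  0.394 -0.   ]
 [ 0.394  0.919 -0.001]
 [-0.    -0.002 -1.   ]]
cam in tool [ 0.069  0.    -0.145]
```

View pics/c1.png

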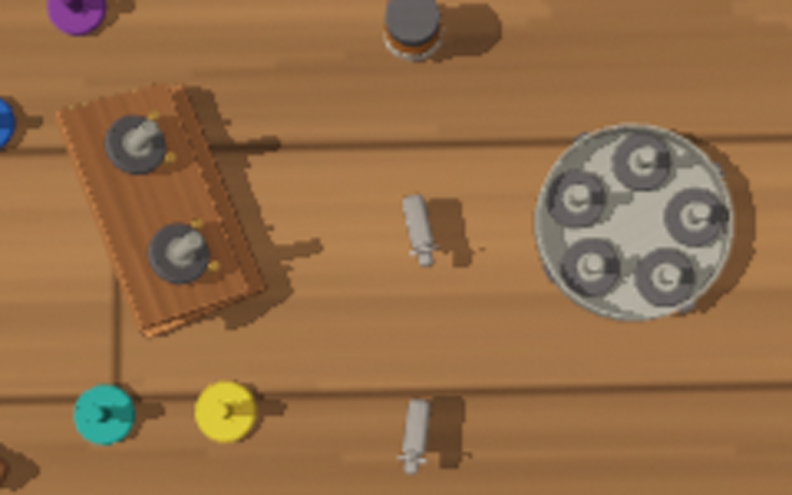

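The enlarged crop confirms it: axle tips at about (224.5,209) and (238,244) in top pixels, brass pins on the tin side, rack +x yaw about 110°. I'll go above the rack.

Request:
jog_arm:
  rows:
    - {"offset": [-0.051, -0.029, 0], "turn": 0, "gripper": 100}
    - {"offset": [-0.051, -0.029, 0], "turn": 0, "gripper": 100}
    - {"offset": [-0.051, -0.029, 0], "turn": 0, "gripper": 100}
    - {"offset": [-0.051, -0.029, 0], "turn": 0, "gripper": 100}
    - {"offset": [-0.051, -0.029, 0], "turn": 0, "gripper": 100}

```text
t: 0.72
ee_pos: [0.4341, 0.362, 0.2385]
eef_rot: [-0.0, 0.201, 0.98, -0.0]
ft_force: [1.2, 1.1, 0.7]
grip_width: 0.088
```

Request:
jog_arm:
  rows:
    - {"offset": [-0.051, -0.029, 0], "turn": 0, "gripper": 70}
    - {"offset": [-0.051, -0.029, 0], "turn": 0, "gripper": 40}
    - {"offset": [-0.051, -0.029, 0], "turn": 0, "gripper": 40}
    - {"offset": [-0.051, -0.029, 0], "turn": 0, "gripper": 40}
    - {"offset": [0, 0, 0], "turn": 0.16, "gripper": 40}

```text
t: 1.35
ee_pos: [0.5778, 0.1701, 0.2385]
eef_rot: [0.001, 0.285, 0.959, -0.001]
ft_force: [-0.2, 0.6, 1.0]
grip_width: 0.04
```

Request:
jog_arm:
  rows:
    - {"offset": [0, 0, 0], "turn": 0.16, "gripper": 40}
    - {"offset": [0, 0, 0], "turn": 0.16, "gripper": 40}
    - {"offset": [0, 0, 0], "turn": 0.16, "gripper": 40}
    - {"offset": [0, 0, 0], "turn": 0.17, "gripper": 40}
    - {"offset": [0, 0, 0], "turn": 0, "gripper": 40}

```text
t: 1.98
ee_pos: [0.5748, 0.1769, 0.2383]
eef_rot: [-0.0, 0.57, 0.822, -0.0]
ft_force: [-0.4, 0.3, -0.1]
grip_width: 0.0351
```

Run:
```python
from h import *
goto([0.575,0.175,0.24],np.radians(20.5))
p=cams.camera_params("wrist");np.savez("w1.npz",K=p["camera_matrix"],T=p["T"])
cv2.imwrite("pics/w1.png",cams.grab_frame("wrist")[:,:,::-1])
```

```text
t 1.98 tcp [0.5748 0.1769 0.2383] yaw_y 20.5 q7 0.12 w 0.0351 F [-0.4  0.3 -0.1]
tool-offset [-0.0018 -0.0005 -0.0017]
turn (about tool z, down) 0.0
```

View pics/w1.png

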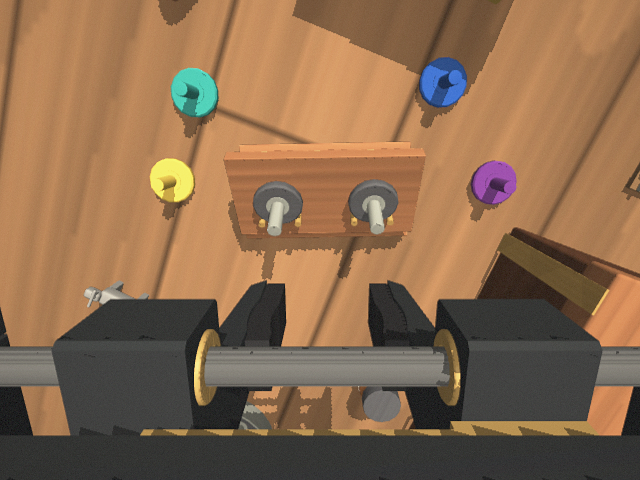

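Wrist view: rack square in the picture, with axle tips at about (275,230) for wheel7 and (376,227) for wheel6. The disc bases sit at (278,203) and (373,202).

Run:
```python
from h import *
p=cams.camera_params("wrist");t=cams.camera_params("top")
for z in [.07,.08,.09,.1,.11]:
    a=ray(p,[(275,230),(376,227)],z); b=ray(t,[(238,244),(224.5,208.8)],z)
    print(z,np.round(a,3)[:,:2].tolist(),np.round(b,3)[:,:2].tolist(),np.linalg.norm(a[0]-a[1]).round(4))
print("rack lower corners z.03",ray(p,[(240,236),(411,232)],.03).round(3)[:,:2].tolist(), "hi z.075",ray(p,[(224,152),(425,150)],.075).round(3)[:,:2].tolist())
```

```text
0.07 [[0.537, 0.151], [0.618, 0.184]] [[0.533, 0.16], [0.616, 0.191]] 0.0873
0.08 [[0.537, 0.154], [0.615, 0.186]] [[0.532, 0.158], [0.614, 0.189]] 0.0845
0.09 [[0.538, 0.157], [0.613, 0.188]] [[0.531, 0.157], [0.612, 0.187]] 0.0818
0.1 [[0.538, 0.16], [0.611, 0.19]] [[0.53, 0.155], [0.61, 0.185]] 0.079
0.11 [[0.539, 0.163], [0.609, 0.192]] [[0.529, 0.153], [0.608, 0.184]] 0.0762
rack lower corners z.03 [[0.505, 0.122], [0.66, 0.185]] hi z.075 [[0.478, 0.2], [0.629, 0.258]]
```

Request:
jog_arm:
  rows:
    - {"offset": [-0.004, -0.043, 0.03], "turn": 0, "gripper": 40}
    - {"offset": [0, 0, 0.05], "turn": 0, "gripper": 40}
    - {"offset": [0, 0, 0.05], "turn": 0, "gripper": 40}
    - {"offset": [0, 0, 0.044], "turn": 0, "gripper": 40}
    - {"offset": [0, 0, 0], "turn": 0, "gripper": 40}

```text
t: 2.65
ee_pos: [0.5345, 0.1574, 0.0625]
eef_rot: [-0.001, 0.57, 0.822, -0.002]
ft_force: [0.1, -0.7, 0.3]
grip_width: 0.0354
```

Run:
```python
from h import *
goto([0.5357,0.158,.064],np.radians(20.5))
cv2.imwrite("pics/w2.png",cams.grab_frame("wrist")[:,:,::-1])
```

```text
t 2.65 tcp [0.5345 0.1574 0.0625] yaw_y 20.5 q7 0.20 w 0.0354 F [ 0.1 -0.7  0.3]
tool-offset [ 0.0002  0.0014 -0.0015]
turn (about tool z, down) 0.001
```

View pics/w2.png

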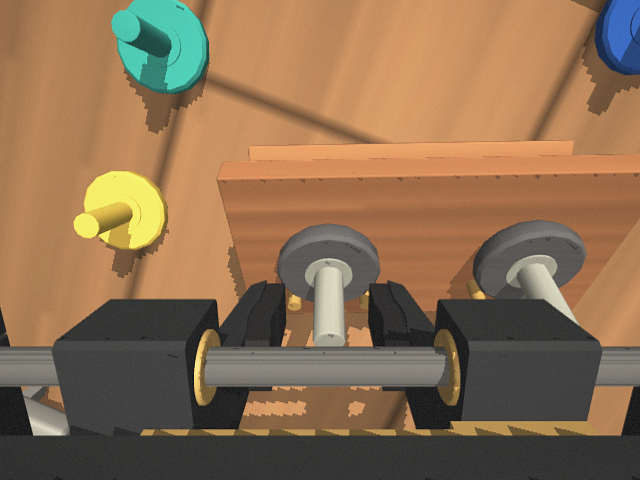

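The axle stands between the jaws at the right depth (tip at (328,340)), so I'll grip, lift and carry.

Request:
jog_arm:
  rows:
    - {"offset": [0, 0, 0], "turn": 0, "gripper": 0}
    - {"offset": [0, 0, 0], "turn": 0, "gripper": 0}
    - {"offset": [0, 0, 0], "turn": 0, "gripper": 0}
    - {"offset": [0, 0, 0], "turn": 0, "gripper": 0}
    - {"offset": [0, 0, -0.02], "turn": 0, "gripper": 0}

```text
t: 3.32
ee_pos: [0.5352, 0.1579, 0.0845]
eef_rot: [-0.001, 0.571, 0.821, -0.001]
ft_force: [0.3, 0.7, -1.2]
grip_width: 0.0109
```

Request:
jog_arm:
  rows:
    - {"offset": [0, 0, -0.04], "turn": 0, "gripper": 0}
    - {"offset": [0, 0, -0.04], "turn": 0, "gripper": 0}
    - {"offset": [-0.037, -0.042, 0], "turn": 0, "gripper": 0}
    - {"offset": [-0.037, -0.042, 0], "turn": 0, "gripper": 0}
    - {"offset": [-0.037, -0.042, 0], "turn": 0, "gripper": 0}

```text
t: 3.95
ee_pos: [0.4559, 0.0088, 0.1652]
eef_rot: [0.0, 0.57, 0.821, 0.0]
ft_force: [0.5, -0.6, -1.3]
grip_width: 0.0109
```

Request:
jog_arm:
  rows:
    - {"offset": [-0.037, -0.042, 0], "turn": 0, "gripper": 0}
    - {"offset": [-0.037, -0.042, 0], "turn": 0, "gripper": 0}
    - {"offset": [0, 0, 0.06], "turn": 0, "gripper": 0}
    - {"offset": [0, 0, 0.055], "turn": 0, "gripper": 0}
    - {"offset": [0, 0, 0.01], "turn": 0, "gripper": 0}

```text
t: 4.58
ee_pos: [0.4016, -0.0884, 0.0378]
eef_rot: [-0.002, 0.571, 0.821, -0.001]
ft_force: [-0.4, -0.4, -1.3]
grip_width: 0.0108
```

Run:
```python
from h import *
goto([0.40,-0.09,.022],np.radians(20.5))
cv2.imwrite("pics/w3.png",cams.grab_frame("wrist")[:,:,::-1])
```

```text
t 4.58 tcp [ 0.4016 -0.0884  0.0378] yaw_y 20.4 q7 0.79 w 0.0108 F [-0.4 -0.4 -1.3]
tool-offset [-0.001  -0.002   0.0158]
turn (about tool z, down) -0.002
```

View pics/w3.png

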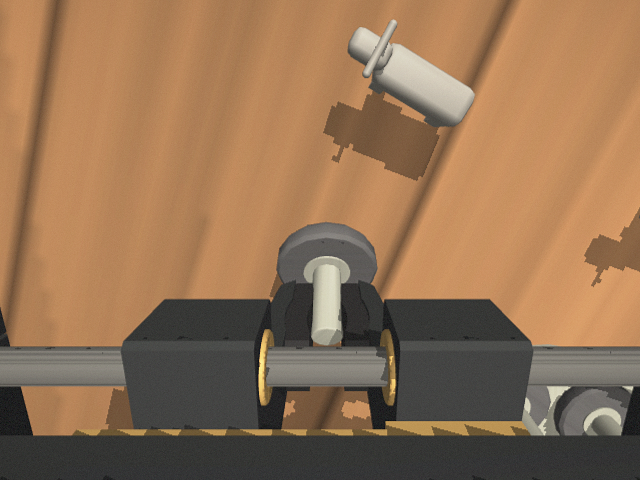

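The wheel is held, still leaning, with its base at about (327,265). I'll lower it until the edge touches the table.

Request:
jog_arm:
  rows:
    - {"offset": [0, 0, 0.012], "turn": 0, "gripper": 0}
    - {"offset": [0, 0, 0], "turn": 0, "gripper": 0}

```text
t: 4.88
ee_pos: [0.4048, -0.0885, 0.0285]
eef_rot: [0.001, 0.571, 0.821, 0.001]
ft_force: [0.6, 0.3, -1.1]
grip_width: 0.0111
```

Request:
jog_arm:
  rows:
    - {"offset": [0, 0, 0.004], "turn": 0, "gripper": 0}
    - {"offset": [0, 0, 0], "turn": 0, "gripper": 0}

```text
t: 5.12
ee_pos: [0.4042, -0.0885, 0.0241]
eef_rot: [0.0, 0.571, 0.821, 0.0]
ft_force: [-0.2, 0.3, -0.9]
grip_width: 0.0112
```

Request:
jog_arm:
  rows:
    - {"offset": [0, 0, 0.003], "turn": 0, "gripper": 0}
    - {"offset": [0, 0, 0], "turn": 0, "gripper": 0}

```text
t: 5.38
ee_pos: [0.4052, -0.0882, 0.0221]
eef_rot: [0.001, 0.571, 0.821, 0.001]
ft_force: [-3.5, 2.1, 23.8]
grip_width: 0.0113
```

Request:
jog_arm:
  rows:
    - {"offset": [0, 0, 0.002], "turn": 0, "gripper": 0}
    - {"offset": [0, 0, 0], "turn": 0, "gripper": 0}

```text
t: 5.62
ee_pos: [0.4056, -0.0878, 0.0208]
eef_rot: [0.001, 0.57, 0.821, 0.002]
ft_force: [-4.9, 4.2, 36.6]
grip_width: 0.0109
```

Contact came at about z 0.023 with no pivoting, as expected. I'll ease off and release so the wheel lies flat, then look.

Request:
jog_arm:
  rows:
    - {"offset": [0, 0, -0.004], "turn": 0, "gripper": 0}
    - {"offset": [0, 0, 0], "turn": 0, "gripper": 35}
    - {"offset": [0, 0, 0], "turn": 0, "gripper": 35}
    - {"offset": [0, 0, 0], "turn": 0, "gripper": 35}

```text
t: 6.12
ee_pos: [0.4037, -0.0886, 0.0225]
eef_rot: [-0.0, 0.571, 0.821, -0.0]
ft_force: [0.2, 1.1, 0.8]
grip_width: 0.0308
```

Run:
```python
from h import *
goto([0.40,-0.09,.022],np.radians(20.5))
cv2.imwrite("pics/w4.png",cams.grab_frame("wrist")[:,:,::-1])
```

```text
t 6.12 tcp [ 0.4037 -0.0886  0.0225] yaw_y 20.4 q7 0.81 w 0.0308 F [0.2 1.1 0.8]
tool-offset [-0.     -0.004   0.0005]
turn (about tool z, down) -0.002
```

View pics/w4.png

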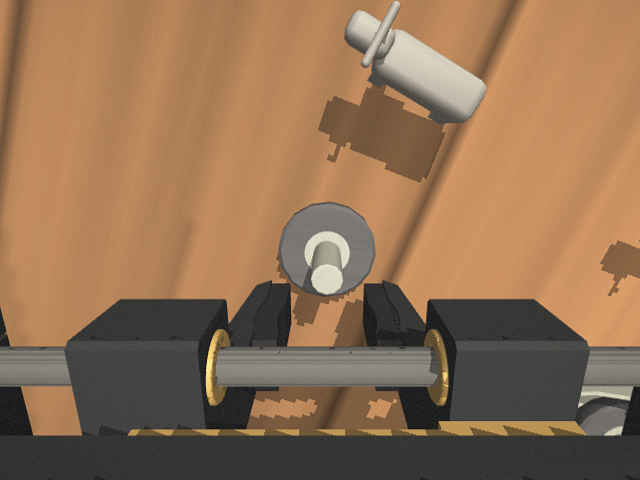

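The wheel stands flat, axle tip at (328,279). I'll leave it there and look into the tin first.

Request:
jog_arm:
  rows:
    - {"offset": [0, 0, -0.06], "turn": 0, "gripper": 35}
    - {"offset": [-0.02, 0.02, -0.06], "turn": 0, "gripper": 35}
    - {"offset": [-0.03, 0.03, -0.05], "turn": 0, "gripper": 30}
    - {"offset": [-0.04, 0.04, 0], "turn": 0, "gripper": 25}
    - {"offset": [-0.021, 0.021, 0], "turn": 0, "gripper": 25}

```text
t: 6.8
ee_pos: [0.5458, -0.1534, 0.1876]
eef_rot: [0.001, 0.571, 0.821, 0.0]
ft_force: [0.4, 0.4, -0.2]
grip_width: 0.0221
```

Request:
jog_arm:
  rows:
    - {"offset": [0, 0, 0], "turn": 0, "gripper": 25}
    - {"offset": [0, 0, 0], "turn": 0, "gripper": 25}

```text
t: 7.05
ee_pos: [0.5419, -0.152, 0.1863]
eef_rot: [-0.001, 0.571, 0.821, -0.0]
ft_force: [-0.4, -0.4, -1.1]
grip_width: 0.0215
```

Run:
```python
from h import *
goto([0.547,-0.154,.2],np.radians(20.5))
p=cams.camera_params("wrist");print(proj(p,[0.547,-.154,.026]))
cv2.imwrite("pics/w5.png",cams.grab_frame("wrist")[:,:,::-1])
```

```text
t 7.05 tcp [ 0.5419 -0.152   0.1863] yaw_y 20.4 q7 0.77 w 0.0215 F [-0.4 -0.4 -1.1]
tool-offset [-0.0036  0.004  -0.0138]
turn (about tool z, down) -0.002
[[331.55407238 224.7130843 ]]
```

View pics/w5.png

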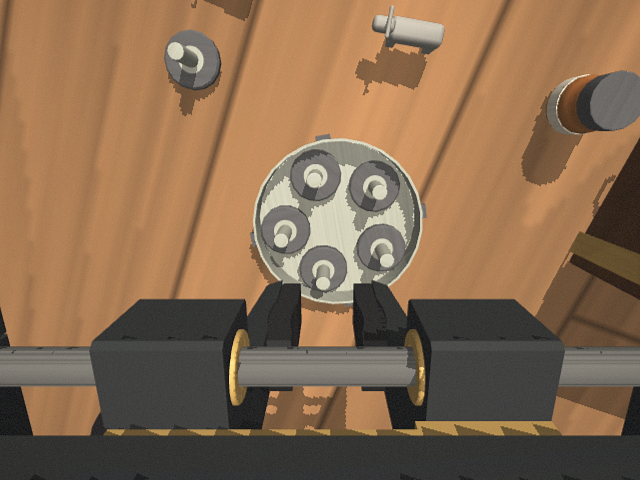

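Tin view: axle tips at about (315,178), (379,190), (387,260), (323,284) and (281,240). The rim ellipse spans columns 252–423 and rows 138–304. Wheel7's tip is at (175,51).

```bash
cat >> h.py <<'E'
def tips(p,im,guess,z):
    "refine axle tips: near-circular tip disc centre by Hough in a small crop"
    g=cv2.cvtColor(im,cv2.COLOR_RGB2GRAY); r=374*.006/(p["T"][2,3]-z); out=[]
    for u,v in guess:
        x,y=int(u)-20,int(v)-20; c=cv2.resize(g[y:y+40,x:x+40],None,fx=4,fy=4,interpolation=cv2.INTER_CUBIC)
        k=cv2.HoughCircles(c,cv2.HOUGH_GRADIENT,1,5,param1=80,param2=8,minRadius=int(4*r*.85),maxRadius=int(4*r*1.2))
        k=k[0][:,:2]/4+[x,y] if k is not None else np.array([[u,v]]); d=np.hypot(*(k-[u,v]).T)
        out.append(k[d.argmin()] if d.min()<5 else [u,v])
    return np.array(out)
def polar(P,C):
    d=np.array(P)[:,:2]-C; return np.c_[np.hypot(*d.T)*1000,np.degrees(np.arctan2(d[:,1],d[:,0]))].round(1)
E
python3 - <<'E'
from h import *
p=cams.camera_params("wrist");im=cams.grab_frame("wrist")
G=[(315,178),(379,190),(387,260),(323,284),(281,240),(175,51)]
q=tips(p,im,G,.045);print(q.round(1).tolist())
P=ray(p,q,.045);Pg=ray(p,G,.045);P[5]=ray(p,q[5],.042);Pg[5]=ray(p,G[5],.042)
rim=ray(p,[(252,221),(423,221),(338,138),(338,304)],.026);print("rim",rim.round(4)[:,:2].tolist());C=rim[:,:2].mean(0)
h=np.hypot(*(rim[0]-rim[1])[:2]),np.hypot(*(rim[2]-rim[3])[:2]);print("C",C,h)
print(P.round(4)[:,:2].tolist(),Pg.round(4)[:,:2].tolist());print(polar(P,C),polar(Pg,C))
E
```

```text
[[314.6, 178.1], [380.1, 190.6], [386.9, 260.9], [322.9, 283.4], [280.9, 240.6], [174.4, 51.4]]
rim [[0.4834, -0.1741], [0.6177, -0.1242], [0.5271, -0.0863], [0.578, -0.2199]]
C [ 0.55152574 -0.15110044] (np.float64(0.14321180386951382), np.float64(0.14298829125969437))
[[0.5203, -0.1201], [0.5707, -0.1115], [0.5977, -0.1622], [0.556, -0.1986], [0.5119, -0.176], [0.3973, -0.0713]] [[0.5205, -0.1199], [0.5697, -0.1113], [0.5975, -0.1615], [0.5562, -0.1991], [0.5119, -0.1754], [0.3977, -0.071]]
[[  44.   135.2]
 [  44.    64.1]
 [  47.5  -13.5]
 [  47.7  -84.7]
 [  46.8 -147.9]
 [ 173.6  152.7]] [[  44.   134.8]
 [  43.7   65.4]
 [  47.2  -12.7]
 [  48.2  -84.4]
 [  46.5 -148.5]
 [ 173.5  152.5]]
```

Rim diameter measures 143 mm, which matches the outer size, so the tin centre is about (0.5515,-0.151). I'll open the gap at 25° by dragging the wheel at 64° to about 87°, then the one at -13° to about -36°.

Request:
jog_arm:
  rows:
    - {"offset": [0, 0, 0.02], "turn": 0.15, "gripper": 30}
    - {"offset": [0, 0, 0.02], "turn": 0.15, "gripper": 30}
    - {"offset": [0, 0, 0.02], "turn": 0.15, "gripper": 30}
    - {"offset": [0, 0, 0.02], "turn": 0.15, "gripper": 30}
    - {"offset": [0.046, 0.018, 0.03], "turn": 0, "gripper": 30}

```text
t: 7.78
ee_pos: [0.5704, -0.1156, 0.0774]
eef_rot: [0.001, 0.791, 0.612, -0.001]
ft_force: [1.4, -0.0, -0.2]
grip_width: 0.0268
```

Request:
jog_arm:
  rows:
    - {"offset": [0, 0, 0.02], "turn": 0, "gripper": 30}
    - {"offset": [0, 0, 0], "turn": 0, "gripper": 30}

```text
t: 8.02
ee_pos: [0.57, -0.1117, 0.0557]
eef_rot: [-0.001, 0.788, 0.616, -0.001]
ft_force: [-0.1, -1.5, 0.2]
grip_width: 0.0264
```

Run:
```python
from h import *
goto([0.5707,-0.1115,.019],np.radians(-14))
p=cams.camera_params("wrist");im=cams.grab_frame("wrist");g=proj(p,[0.5707,-.1115,.045]);print("tip pred",g,"found",tips(p,im,g,.045))
cv2.imwrite("pics/w6.png",im[:,:,::-1])
```

```text
t 8.03 tcp [ 0.57   -0.1117  0.0557] yaw_y -13.9 q7 0.28 w 0.0264 F [-0.1 -1.5  0.2]
tool-offset [0.0004 0.0008 0.0367]
turn (about tool z, down) 0.001
tip pred [[328.22982962 293.11523312]] found [[327.875 292.625]]
```

Request:
jog_arm:
  rows:
    - {"offset": [0, 0, 0.018], "turn": 0, "gripper": 30}
    - {"offset": [0, 0, 0.018], "turn": 0, "gripper": 30}
    - {"offset": [0, 0, 0], "turn": 0, "gripper": 0}
    - {"offset": [0, 0, 0], "turn": 0, "gripper": 0}
    - {"offset": [0, 0, 0], "turn": 0, "gripper": 0}

```text
t: 8.7
ee_pos: [0.5721, -0.1122, 0.0212]
eef_rot: [0.0, 0.788, 0.616, 0.0]
ft_force: [0.4, 0.1, -0.3]
grip_width: 0.0111
```

Request:
jog_arm:
  rows:
    - {"offset": [0.0017, -0.0045, 0], "turn": 0, "gripper": 0}
    - {"offset": [0.0017, -0.0045, 0], "turn": 0, "gripper": 0}
    - {"offset": [-0.0005, -0.0045, 0], "turn": 0, "gripper": 0}
    - {"offset": [-0.0005, -0.0045, 0], "turn": 0, "gripper": 0}
    - {"offset": [0, 0, 0], "turn": 0, "gripper": 0}

```text
t: 9.32
ee_pos: [0.5553, -0.1054, 0.0212]
eef_rot: [0.0, 0.788, 0.616, 0.0]
ft_force: [1.6, 0.5, -1.5]
grip_width: 0.0107
```

Request:
jog_arm:
  rows:
    - {"offset": [0, 0, 0], "turn": 0, "gripper": 30}
    - {"offset": [0, 0, 0], "turn": 0, "gripper": 30}
    - {"offset": [0, 0, -0.05], "turn": 0, "gripper": 30}
    - {"offset": [0, 0, 0], "turn": -0.172, "gripper": 30}
    - {"offset": [0, 0, 0], "turn": -0.172, "gripper": 30}

```text
t: 9.95
ee_pos: [0.555, -0.1054, 0.0714]
eef_rot: [0.0, 0.669, 0.743, 0.0]
ft_force: [-0.0, 0.5, -0.6]
grip_width: 0.0263
```

Request:
jog_arm:
  rows:
    - {"offset": [0, 0, 0], "turn": -0.172, "gripper": 30}
    - {"offset": [0, 0, 0], "turn": -0.172, "gripper": 30}
    - {"offset": [0, 0, 0], "turn": -0.172, "gripper": 30}
    - {"offset": [0, 0, 0], "turn": -0.172, "gripper": 30}
    - {"offset": [0, 0, 0], "turn": -0.172, "gripper": 30}

```text
t: 10.58
ee_pos: [0.5546, -0.1056, 0.0708]
eef_rot: [-0.0, 0.298, 0.955, -0.0]
ft_force: [-1.1, 0.5, 0.7]
grip_width: 0.0266
```

Request:
jog_arm:
  rows:
    - {"offset": [0, 0, 0], "turn": -0.172, "gripper": 30}
    - {"offset": [-0.031, -0.017, 0], "turn": 0, "gripper": 30}
    - {"offset": [-0.031, -0.017, 0], "turn": 0, "gripper": 30}
    - {"offset": [0, 0, 0.01], "turn": 0, "gripper": 30}
    - {"offset": [0, 0, 0], "turn": 0, "gripper": 30}

```text
t: 11.2
ee_pos: [0.5951, -0.1617, 0.0596]
eef_rot: [-0.002, 0.218, 0.976, 0.0]
ft_force: [-0.8, 0.7, -0.5]
grip_width: 0.026
```

Run:
```python
from h import *
goto([0.5977,-0.1622,.021],np.radians(65))
p=cams.camera_params("wrist");im=cams.grab_frame("wrist");g=proj(p,[0.5977,-.1622,.045]);q=tips(p,im,g,.045);print("tip pred",g,"found",q,ray(p,q,.045))
cv2.imwrite("pics/w7.png",im[:,:,::-1])
```

```text
t 11.20 tcp [ 0.5951 -0.1617  0.0596] yaw_y 64.9 q7 1.42 w 0.0260 F [-0.8  0.7 -0.5]
tool-offset [-0.0027  0.0006  0.0386]
turn (about tool z, down) -0.002
tip pred [[327.41268535 295.13869969]] found [[327.625 294.875]] [[ 0.59762197 -0.16205474  0.045     ]]
```

Request:
jog_arm:
  rows:
    - {"offset": [-0.0027, 0, 0.018], "turn": 0, "gripper": 30}
    - {"offset": [0, 0, 0.02], "turn": 0, "gripper": 30}
    - {"offset": [0, 0, 0], "turn": 0, "gripper": 0}
    - {"offset": [0, 0, 0], "turn": 0, "gripper": 0}
    - {"offset": [0, 0, 0], "turn": 0, "gripper": 0}

```text
t: 11.88
ee_pos: [0.5993, -0.1638, 0.0232]
eef_rot: [0.0, 0.218, 0.976, -0.0]
ft_force: [0.6, 0.2, -1.9]
grip_width: 0.0112
```

Request:
jog_arm:
  rows:
    - {"offset": [0, -0.0047, 0], "turn": 0, "gripper": 0}
    - {"offset": [0, -0.0047, 0], "turn": 0, "gripper": 0}
    - {"offset": [0.0007, -0.0044, 0], "turn": 0, "gripper": 0}
    - {"offset": [0.0007, -0.0044, 0], "turn": 0, "gripper": 0}
    - {"offset": [0, 0, 0], "turn": 0, "gripper": 0}

```text
t: 12.5
ee_pos: [0.5913, -0.1785, 0.0233]
eef_rot: [0.001, 0.217, 0.976, 0.001]
ft_force: [2.6, 2.2, -0.2]
grip_width: 0.0106
```

Request:
jog_arm:
  rows:
    - {"offset": [0, 0, 0], "turn": 0, "gripper": 30}
    - {"offset": [0, 0, 0], "turn": 0, "gripper": 30}
    - {"offset": [0, 0, -0.05], "turn": 0, "gripper": 30}
    - {"offset": [0, 0, -0.05], "turn": 0, "gripper": 30}
    - {"offset": [0, 0, -0.05], "turn": 0, "gripper": 30}

```text
t: 13.12
ee_pos: [0.5894, -0.1802, 0.1744]
eef_rot: [-0.0, 0.218, 0.976, -0.0]
ft_force: [1.2, -0.9, -0.0]
grip_width: 0.0262
```

Request:
jog_arm:
  rows:
    - {"offset": [0.044, -0.005, 0], "turn": 0, "gripper": 30}
    - {"offset": [0, 0, 0], "turn": 0, "gripper": 30}

```text
t: 13.38
ee_pos: [0.5448, -0.1652, 0.1729]
eef_rot: [-0.002, 0.218, 0.976, -0.0]
ft_force: [0.7, 0.6, -0.2]
grip_width: 0.0269
```

Run:
```python
from h import *
goto([0.5515,-0.151,.021],np.radians(65))
p=cams.camera_params("wrist");im=cams.grab_frame("wrist");cv2.imwrite("pics/w8.png",im[:,:,::-1])
```

```text
t 13.38 tcp [ 0.5448 -0.1652  0.1729] yaw_y 64.8 q7 1.42 w 0.0269 F [ 0.7  0.6 -0.2]
tool-offset [-0.0004  0.0158  0.1519]
turn (about tool z, down) -0.003
```

View pics/w8.png

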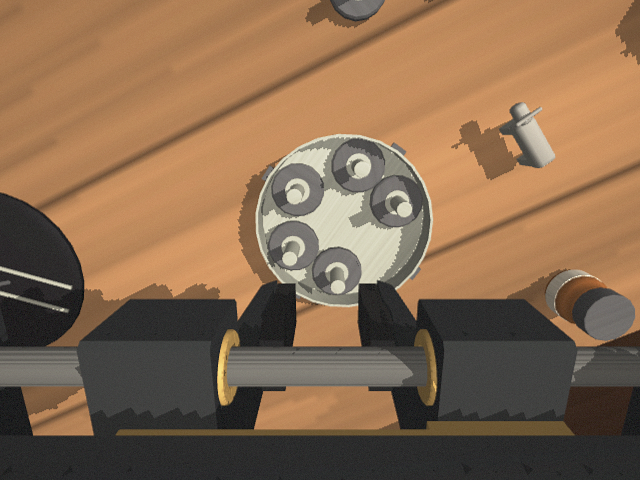

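Gap opened at the lower right of the tin. Axle tips at (295,194), (360,170), (402,208), (290,257) and (338,285); rim spans columns 256–432 and rows 134–305. That is picture 9.

Run:
```python
from h import *
p=cams.camera_params("wrist");im=cams.grab_frame("wrist")
q=tips(p,im,[(360,170),(402,208),(338,285),(290,257),(295,194)],.045);print(q.round(1).tolist())
P=ray(p,q,.045)
rim=ray(p,[(256,219),(432,219),(344,134),(344,306)],.026);C=rim[:,:2].mean(0)
print("C",C,np.hypot(*(rim[0]-rim[1])[:2]),np.hypot(*(rim[2]-rim[3])[:2]))
a=polar(P,C);print(P.round(4)[:,:2].tolist(),a.tolist(),np.diff(np.r_[a[:,1],a[0,1]])%360, np.hypot(*(P-np.roll(P,-1,0))[:,:2].T).round(4))
goto([0.3973,-0.0713,.06],np.radians(65))
```

```text
[[361.4, 168.1], [403.1, 207.6], [337.9, 285.6], [290.1, 257.4], [294.6, 194.4]]
C [ 0.55166846 -0.15228097] 0.14075332654253583 0.1415467999628522
[[0.5162, -0.1233], [0.5558, -0.1069], [0.5918, -0.1767], [0.5549, -0.2002], [0.5127, -0.1753]] [[45.8, 140.8], [45.5, 84.8], [47.0, -31.4], [48.0, -86.2], [45.2, -149.4]] [304.  243.8 305.2 296.8 290.2] [0.0429 0.0785 0.0437 0.0489 0.0521]
t 13.47 tcp [ 0.548  -0.1658  0.173 ] yaw_y 64.8 q7 1.42 w 0.0266 F [-0.1  0.8  0.1]
tool-offset [0.1766 0.0215 0.113 ]
turn (about tool z, down) -0.003
```

Gap is 116° and 110° is the minimum. I'll push the same wheel a bit further for comfort.

Request:
jog_arm:
  rows:
    - {"offset": [-0.044, 0.0086, 0.02], "turn": 0, "gripper": 30}
    - {"offset": [0, 0, 0.05], "turn": 0, "gripper": 30}
    - {"offset": [0, 0, 0.04], "turn": 0, "gripper": 30}
    - {"offset": [0, 0, 0.04], "turn": 0, "gripper": 30}
    - {"offset": [0, 0, 0], "turn": 0, "gripper": 30}

```text
t: 14.1
ee_pos: [0.5896, -0.176, 0.0197]
eef_rot: [-0.003, 0.218, 0.976, -0.0]
ft_force: [-0.6, -0.3, 0.1]
grip_width: 0.0265
```

Request:
jog_arm:
  rows:
    - {"offset": [0, 0, 0], "turn": 0, "gripper": 0}
    - {"offset": [0, 0, 0], "turn": 0, "gripper": 0}
    - {"offset": [0, 0, 0], "turn": 0, "gripper": 0}
    - {"offset": [0.001, -0.004, 0], "turn": 0, "gripper": 0}
    - {"offset": [0.002, -0.004, 0], "turn": 0, "gripper": 0}

```text
t: 14.72
ee_pos: [0.591, -0.1787, 0.0252]
eef_rot: [0.005, 0.216, 0.976, 0.003]
ft_force: [10.9, 11.0, 5.0]
grip_width: 0.0111
```

Request:
jog_arm:
  rows:
    - {"offset": [0, 0, 0], "turn": 0, "gripper": 0}
    - {"offset": [0, 0, 0], "turn": 0, "gripper": 30}
    - {"offset": [0, 0, 0], "turn": 0, "gripper": 30}
    - {"offset": [0, 0, -0.05], "turn": 0, "gripper": 30}
    - {"offset": [0, 0, -0.05], "turn": 0, "gripper": 30}

```text
t: 15.35
ee_pos: [0.5837, -0.1829, 0.1231]
eef_rot: [-0.002, 0.218, 0.976, -0.0]
ft_force: [0.6, -0.9, 0.2]
grip_width: 0.0265
```

Run:
```python
from h import *
p=cams.camera_params("wrist");im=cams.grab_frame("wrist")
g=proj(p,[[0.5862,-.1808,.045],[0.5545,-.2002,.045]]);q=tips(p,im,g,.045);print(g,q);print(polar(ray(p,q,.045),[.5515,-.1515]),ray(p,q,.045).round(4))
goto([0.3973,-0.0713,.06],np.radians(65))
```

```text
[[331.10820155 251.54354745]
 [280.46209289 219.67199783]] [[329.375 252.375]
 [279.875 218.875]]
[[ 46.2 -41.3]
 [ 48.9 -87.2]] [[ 0.5862 -0.182   0.045 ]
 [ 0.5539 -0.2003  0.045 ]]
t 15.40 tcp [ 0.5877 -0.1843  0.1302] yaw_y 64.8 q7 1.45 w 0.0265 F [ 1.5 -1.   3.9]
tool-offset [0.2209 0.021  0.0687]
turn (about tool z, down) -0.004
```

Request:
jog_arm:
  rows:
    - {"offset": [0.02, 0, -0.02], "turn": 0, "gripper": 30}
    - {"offset": [0.02, 0, -0.02], "turn": 0, "gripper": 30}
    - {"offset": [0, 0, 0], "turn": 0, "gripper": 30}
    - {"offset": [0, 0, 0], "turn": 0, "gripper": 30}

```text
t: 15.9
ee_pos: [0.5491, -0.1657, 0.1622]
eef_rot: [-0.0, 0.218, 0.976, -0.0]
ft_force: [-0.4, -0.3, -1.0]
grip_width: 0.0263
```

```bash
cat >> h.py <<'E'
def watch(P,z=.045,C=(.5515,-.1518)):
    p=cams.camera_params("wrist");im=cams.grab_frame("wrist");g=proj(p,np.c_[P,np.full(len(P),z)])
    q=tips(p,im,g,z);X=ray(p,q,z)[:,:2];print("move px",(q-g).round(1).tolist());print(X.round(4).tolist());print(polar(X,C).tolist())
    d=np.hypot(*(X[:,None]-X[None]).T)*1000; d[d==0]=99; print("nearest",d.min(1).round(1)); return im
E
python3 - <<'E'
from h import *
goto([0.3973,-0.0713,.06],np.radians(65))
im=watch([[0.5162,-0.1233],[0.5558,-0.1069],[0.588,-0.180],[0.5539,-0.2002],[0.5127,-0.1753]])
cv2.imwrite("pics/w9.png",cv2.resize(im[120:310,240:450,::-1],None,fx=3,fy=3))
E
```

```text
t 15.90 tcp [ 0.5491 -0.1657  0.1622] yaw_y 64.8 q7 1.43 w 0.0263 F [-0.4 -0.3 -1. ]
tool-offset [0.1775 0.021  0.1023]
turn (about tool z, down) -0.003
move px [[0.7, -0.1], [0.0, 0.2], [0.0, 0.0], [-0.3, 0.6], [0.5, -0.2]]
[[0.5163, -0.1228], [0.556, -0.107], [0.588, -0.18], [0.5542, -0.2006], [0.5128, -0.1749]]
[[45.6, 140.5], [45.1, 84.3], [46.1, -37.7], [48.9, -86.8], [45.1, -149.2]]
nearest [42.7 42.7 39.6 39.6 48.8]
```

View pics/w9.png

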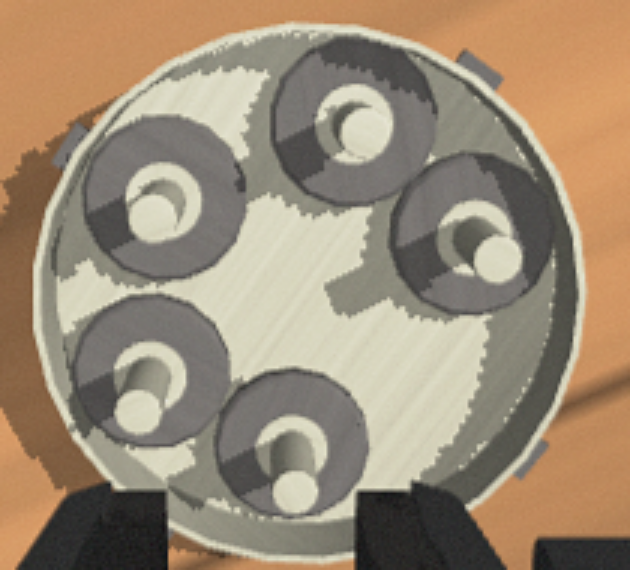

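The wheels lie flat and the gap at the lower right is still free. The tip search fell back to its guess for the moved wheel, which really sits at crop (295,492), next to its neighbour. 116° is enough, so I'll fetch the standing wheel7.

Request:
jog_arm:
  rows:
    - {"offset": [0.059, 0.007, 0], "turn": 0, "gripper": 30}
    - {"offset": [0.059, 0.007, 0], "turn": 0, "gripper": 30}
    - {"offset": [0.059, 0.007, 0.02], "turn": 0, "gripper": 30}
    - {"offset": [0, 0, 0.05], "turn": 0, "gripper": 30}
    - {"offset": [0, 0, 0.03], "turn": 0, "gripper": 30}

```text
t: 16.58
ee_pos: [0.3974, -0.0709, 0.0612]
eef_rot: [-0.001, 0.217, 0.976, -0.0]
ft_force: [-0.0, 0.6, 0.9]
grip_width: 0.0267
```

Request:
jog_arm:
  rows:
    - {"offset": [0, 0, 0], "turn": 0, "gripper": 30}
    - {"offset": [0, 0, 0], "turn": 0, "gripper": 30}

```text
t: 16.82
ee_pos: [0.3987, -0.0715, 0.0634]
eef_rot: [0.0, 0.218, 0.976, -0.0]
ft_force: [0.8, 0.4, 0.5]
grip_width: 0.0264
```

Run:
```python
from h import *
p=cams.camera_params("wrist");print(proj(p,[[.3973,-.0713,.042]]),tips(p,cams.grab_frame("wrist"),proj(p,[[.3973,-.0713,.042]]),.042))
im=watch([[.3973,-.0713],[.3973,-.0713]],.042)
goto([0.3973,-0.0713,.018],np.radians(65))
```

```text
[[325.20203131 281.60100754]] [[324.625 281.125]]
move px [[0.0, -0.1], [0.0, -0.1]]
[[0.3973, -0.0713], [0.3973, -0.0713]]
[[174.0, 152.4], [174.0, 152.4]]
nearest [99. 99.]
t 16.93 tcp [ 0.3992 -0.0714  0.0639] yaw_y 64.8 q7 1.29 w 0.0267 F [ 0.  -0.5 -0.5]
tool-offset [ 0.0018 -0.0007  0.0459]
turn (about tool z, down) -0.003
```

Request:
jog_arm:
  rows:
    - {"offset": [0.0018, 0, 0.022], "turn": 0, "gripper": 30}
    - {"offset": [0, 0, 0.024], "turn": 0, "gripper": 30}
    - {"offset": [0, 0, 0], "turn": 0, "gripper": 30}
    - {"offset": [0, 0, 0], "turn": 0, "gripper": 0}
    - {"offset": [0, 0, 0], "turn": 0, "gripper": 0}

```text
t: 17.55
ee_pos: [0.3973, -0.0706, 0.018]
eef_rot: [0.001, 0.218, 0.976, 0.0]
ft_force: [-0.9, -0.8, 4.1]
grip_width: 0.0109
```

Request:
jog_arm:
  rows:
    - {"offset": [0, 0, 0], "turn": 0, "gripper": 0}
    - {"offset": [0, 0, -0.04], "turn": 0, "gripper": 0}
    - {"offset": [0, 0, -0.04], "turn": 0, "gripper": 0}
    - {"offset": [-0.058, -0.002, 0], "turn": 0, "gripper": 0}
    - {"offset": [-0.058, -0.002, 0], "turn": 0, "gripper": 0}

```text
t: 18.18
ee_pos: [0.5016, -0.1236, 0.0986]
eef_rot: [0.001, 0.217, 0.976, 0.0]
ft_force: [0.7, 0.4, -1.5]
grip_width: 0.0109
```

Request:
jog_arm:
  rows:
    - {"offset": [-0.058, -0.002, 0], "turn": 0, "gripper": 0}
    - {"offset": [0, 0, 0], "turn": 0, "gripper": 0}
    - {"offset": [0, 0, 0], "turn": 0, "gripper": 0}

```text
t: 18.55
ee_pos: [0.5502, -0.1493, 0.0967]
eef_rot: [-0.001, 0.218, 0.976, 0.0]
ft_force: [-0.6, 0.7, -1.2]
grip_width: 0.011
```

Run:
```python
from h import *
goto([0.553,-0.151,.03],np.radians(65))
```

```text
t 18.55 tcp [ 0.5502 -0.1493  0.0967] yaw_y 64.9 q7 1.41 w 0.0110 F [-0.6  0.7 -1.2]
tool-offset [-0.0034 -0.0004  0.0667]
turn (about tool z, down) -0.002
```

Request:
jog_arm:
  rows:
    - {"offset": [-0.0034, 0, 0.04], "turn": 0, "gripper": 0}
    - {"offset": [0, 0, 0.015], "turn": 0, "gripper": 0}
    - {"offset": [0, 0, 0.008], "turn": 0, "gripper": 0}
    - {"offset": [0, 0, 0.006], "turn": 0, "gripper": 0}
    - {"offset": [0, 0, 0], "turn": 0, "gripper": 0}

```text
t: 19.18
ee_pos: [0.5543, -0.1509, 0.0282]
eef_rot: [-0.0, 0.218, 0.976, 0.0]
ft_force: [-0.9, -0.5, -2.4]
grip_width: 0.0109
```

Request:
jog_arm:
  rows:
    - {"offset": [0, 0, 0.003], "turn": 0, "gripper": 0}
    - {"offset": [0, 0, 0.003], "turn": 0, "gripper": 0}
    - {"offset": [0, 0, 0], "turn": 0, "gripper": 0}

```text
t: 19.55
ee_pos: [0.5547, -0.151, 0.0224]
eef_rot: [0.0, 0.218, 0.976, 0.0]
ft_force: [-1.8, 0.5, 0.6]
grip_width: 0.0115
```

Request:
jog_arm:
  rows:
    - {"offset": [0, 0, 0.002], "turn": 0, "gripper": 0}
    - {"offset": [0, 0, 0], "turn": 0, "gripper": 25}
    - {"offset": [0, 0, 0], "turn": 0, "gripper": 25}
    - {"offset": [0, 0, -0.05], "turn": 0, "gripper": 25}
    - {"offset": [0, 0, -0.06], "turn": 0, "gripper": 25}

```text
t: 20.18
ee_pos: [0.5539, -0.1512, 0.1303]
eef_rot: [-0.001, 0.218, 0.976, -0.0]
ft_force: [2.2, -0.8, 0.7]
grip_width: 0.022
```

Request:
jog_arm:
  rows:
    - {"offset": [0, -0.016, -0.05], "turn": 0, "gripper": 30}
    - {"offset": [0, 0, 0], "turn": 0, "gripper": 30}
    - {"offset": [0, 0, 0], "turn": 0, "gripper": 30}
    - {"offset": [0, 0, 0], "turn": 0, "gripper": 30}

```text
t: 20.68
ee_pos: [0.547, -0.1649, 0.1783]
eef_rot: [-0.001, 0.217, 0.976, 0.0]
ft_force: [0.3, 0.8, -0.1]
grip_width: 0.0263
```

Run:
```python
from h import *
goto([0.5515,-0.151,.03],np.radians(65))
im=watch([[0.5163,-0.1228],[0.556,-0.107],[0.592,-0.177],[0.5542,-0.2002],[0.5128,-0.1749],[.554,-.151]])
cv2.imwrite("pics/w10.png",cv2.resize(im[120:310,240:450,::-1],None,fx=3,fy=3))
```

```text
t 20.68 tcp [ 0.547  -0.1649  0.1783] yaw_y 64.9 q7 1.42 w 0.0263 F [ 0.3  0.8 -0.1]
tool-offset [0.0014 0.0146 0.1483]
turn (about tool z, down) -0.002
move px [[0.6, -0.3], [0.0, -0.5], [0.5, -0.3], [0.6, 0.4], [-0.5, 0.3], [0.2, 0.6]]
[[0.5163, -0.1223], [0.5556, -0.1068], [0.5919, -0.1765], [0.5547, -0.1999], [0.5128, -0.1754], [0.5545, -0.151]]
[[45.9, 140.1], [45.2, 84.7], [47.4, -31.4], [48.2, -86.1], [45.3, -148.7], [3.1, 14.4]]
nearest [42.3 42.3 44.  44.  48.2 44.2]
```

View pics/w10.png

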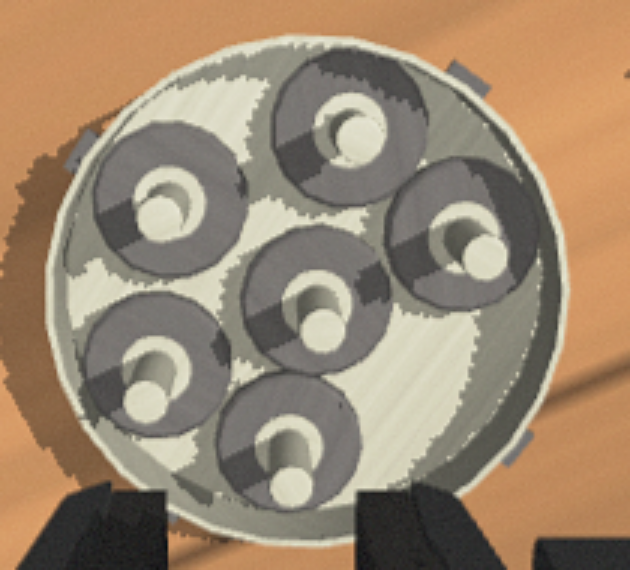

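Middle wheel lies flat, about 3 mm toward the gap. The gap at lower right stays free, at roughly 116°. I'll nudge the middle wheel to the centre, then go for wheel6.

Request:
jog_arm:
  rows:
    - {"offset": [-0.001, 0.016, 0.03], "turn": 0, "gripper": 25}
    - {"offset": [0, 0, 0.05], "turn": 0, "gripper": 25}
    - {"offset": [0, 0, 0.04], "turn": 0, "gripper": 25}
    - {"offset": [0, 0, 0.033], "turn": 0, "gripper": 25}
    - {"offset": [0, 0, 0], "turn": 0, "gripper": 0}

```text
t: 21.35
ee_pos: [0.5528, -0.1507, 0.0239]
eef_rot: [-0.003, 0.217, 0.976, -0.0]
ft_force: [1.2, 0.0, 0.2]
grip_width: 0.0145
```

Request:
jog_arm:
  rows:
    - {"offset": [0, 0, 0], "turn": 0, "gripper": 0}
    - {"offset": [0, 0, 0], "turn": 0, "gripper": 0}
    - {"offset": [0.002, -0.0015, 0], "turn": 0, "gripper": 0}
    - {"offset": [0.002, -0.0015, 0], "turn": 0, "gripper": 0}
    - {"offset": [0, 0, 0], "turn": 0, "gripper": 0}

```text
t: 21.98
ee_pos: [0.5505, -0.1529, 0.0273]
eef_rot: [0.0, 0.218, 0.976, -0.0]
ft_force: [0.3, -0.6, -0.6]
grip_width: 0.0108
```

Request:
jog_arm:
  rows:
    - {"offset": [0, 0, 0], "turn": 0, "gripper": 25}
    - {"offset": [0, 0, 0], "turn": 0, "gripper": 25}
    - {"offset": [0, 0, -0.06], "turn": 0, "gripper": 25}
    - {"offset": [0, 0, -0.06], "turn": 0, "gripper": 25}
    - {"offset": [0, -0.016, -0.03], "turn": 0, "gripper": 30}

```text
t: 22.6
ee_pos: [0.5458, -0.1664, 0.1804]
eef_rot: [0.002, 0.217, 0.976, 0.0]
ft_force: [0.6, 0.1, 0.4]
grip_width: 0.0263
```

Request:
jog_arm:
  rows:
    - {"offset": [0, 0, 0], "turn": 0, "gripper": 30}
    - {"offset": [0, 0, 0], "turn": 0, "gripper": 30}
    - {"offset": [0, 0, 0], "turn": 0, "gripper": 30}

```text
t: 22.98
ee_pos: [0.5431, -0.1662, 0.1755]
eef_rot: [-0.001, 0.217, 0.976, 0.0]
ft_force: [0.7, 0.5, -0.2]
grip_width: 0.0263
```

Run:
```python
from h import *
im=watch([[0.5163,-0.1228],[0.556,-0.107],[0.592,-0.177],[0.5542,-0.2002],[0.5128,-0.1749],[.551,-.152]])
goto([0.613,0.187,.2],np.radians(20.5))
```

```text
move px [[0.3, -0.7], [0.1, -0.3], [-0.8, 0.2], [0.6, -0.5], [-0.6, 0.3], [0.5, 0.1]]
[[0.516, -0.1224], [0.5558, -0.1069], [0.5919, -0.1776], [0.554, -0.1996], [0.5129, -0.1754], [0.5513, -0.1517]]
[[46.1, 140.4], [45.1, 84.5], [47.9, -32.6], [47.9, -87.0], [45.3, -148.6], [0.3, 160.1]]
nearest [42.8 42.8 43.8 43.8 45.1 45.1]
t 23.02 tcp [ 0.5432 -0.1663  0.1756] yaw_y 64.9 q7 1.43 w 0.0263 F [ 0.5 -0.4 -0.5]
tool-offset [ 0.0867  0.3496 -0.0243]
turn (about tool z, down) 0.775
```

Request:
jog_arm:
  rows:
    - {"offset": [0.0145, 0.058, -0.004], "turn": 0, "gripper": 40}
    - {"offset": [0.0145, 0.058, -0.004], "turn": 0, "gripper": 40}
    - {"offset": [0.0145, 0.058, -0.004], "turn": 0, "gripper": 40}
    - {"offset": [0.0145, 0.058, -0.004], "turn": 0, "gripper": 40}
    - {"offset": [0.0145, 0.058, -0.004], "turn": 0, "gripper": 40}

```text
t: 23.65
ee_pos: [0.6011, 0.1284, 0.1962]
eef_rot: [-0.001, 0.217, 0.976, -0.0]
ft_force: [0.8, -1.0, 0.4]
grip_width: 0.0352
```

Request:
jog_arm:
  rows:
    - {"offset": [0.0145, 0.058, -0.004], "turn": 0, "gripper": 40}
    - {"offset": [0, 0, 0], "turn": 0.155, "gripper": 40}
    - {"offset": [0, 0, 0], "turn": 0.155, "gripper": 40}
    - {"offset": [0, 0, 0], "turn": 0.155, "gripper": 40}
    - {"offset": [0, 0, 0], "turn": 0.155, "gripper": 40}

```text
t: 24.28
ee_pos: [0.6123, 0.1852, 0.1998]
eef_rot: [-0.001, 0.507, 0.862, -0.001]
ft_force: [0.6, -0.7, -0.3]
grip_width: 0.0351
```

Request:
jog_arm:
  rows:
    - {"offset": [0, 0, 0], "turn": 0.155, "gripper": 40}
    - {"offset": [0, 0, 0.05], "turn": 0, "gripper": 40}
    - {"offset": [0, 0, 0.04], "turn": 0, "gripper": 40}
    - {"offset": [0, 0, 0], "turn": 0, "gripper": 40}
    - {"offset": [0, 0, 0], "turn": 0, "gripper": 40}

```text
t: 24.9
ee_pos: [0.6136, 0.1851, 0.112]
eef_rot: [0.0, 0.57, 0.821, 0.0]
ft_force: [-0.3, -0.7, -0.5]
grip_width: 0.035
```

Run:
```python
from h import *
p=cams.camera_params("wrist");im=cams.grab_frame("wrist");g=proj(p,[[.614,.187,.087]]);q=tips(p,im,g,.087);print(g,q,ray(p,q,.087))
cv2.imwrite("pics/w11.png",im[:,:,::-1])
goto([0.613,0.187,.0625],np.radians(20.5))
```

```text
[[328.38668556 278.63059487]] [[328.625 277.125]] [[0.61383372 0.18777514 0.087     ]]
t 24.95 tcp [0.6141 0.1852 0.1126] yaw_y 20.5 q7 0.16 w 0.0353 F [0.3 0.4 0.2]
tool-offset [ 0.0021 -0.0005  0.0501]
turn (about tool z, down) -0.001
```

Request:
jog_arm:
  rows:
    - {"offset": [0.002, 0, 0.025], "turn": 0, "gripper": 40}
    - {"offset": [0, 0, 0.024], "turn": 0, "gripper": 40}
    - {"offset": [0, 0, 0], "turn": 0, "gripper": 40}
    - {"offset": [0, 0, 0], "turn": 0, "gripper": 0}
    - {"offset": [0, 0, 0], "turn": 0, "gripper": 0}

```text
t: 25.58
ee_pos: [0.6133, 0.187, 0.0636]
eef_rot: [0.001, 0.57, 0.821, 0.001]
ft_force: [-0.4, 0.6, 0.2]
grip_width: 0.0173
```

Request:
jog_arm:
  rows:
    - {"offset": [0, 0, 0], "turn": 0, "gripper": 0}
    - {"offset": [0, 0, 0], "turn": 0, "gripper": 0}
    - {"offset": [0, 0, -0.02], "turn": 0, "gripper": 0}
    - {"offset": [0, 0, -0.04], "turn": 0, "gripper": 0}
    - {"offset": [0, 0, -0.04], "turn": 0, "gripper": 0}

```text
t: 26.2
ee_pos: [0.6114, 0.1866, 0.1636]
eef_rot: [-0.0, 0.57, 0.821, -0.001]
ft_force: [0.7, 0.3, -1.3]
grip_width: 0.0112
```

Request:
jog_arm:
  rows:
    - {"offset": [-0.031, -0.049, 0], "turn": 0, "gripper": 0}
    - {"offset": [-0.031, -0.049, 0], "turn": 0, "gripper": 0}
    - {"offset": [-0.031, -0.049, 0], "turn": 0, "gripper": 0}
    - {"offset": [-0.031, -0.049, 0], "turn": 0, "gripper": 0}
    - {"offset": [-0.031, -0.05, 0], "turn": 0, "gripper": 0}

```text
t: 26.82
ee_pos: [0.4343, -0.0457, 0.1628]
eef_rot: [0.0, 0.57, 0.821, 0.0]
ft_force: [0.8, -0.5, -1.0]
grip_width: 0.0106
```

Request:
jog_arm:
  rows:
    - {"offset": [-0.031, -0.05, 0], "turn": 0, "gripper": 0}
    - {"offset": [0, 0, 0.06], "turn": 0, "gripper": 0}
    - {"offset": [0, 0, 0.055], "turn": 0, "gripper": 0}
    - {"offset": [0, 0, 0.013], "turn": 0, "gripper": 0}
    - {"offset": [0, 0, 0], "turn": 0, "gripper": 0}

```text
t: 27.45
ee_pos: [0.3998, -0.091, 0.0345]
eef_rot: [-0.0, 0.57, 0.821, -0.0]
ft_force: [0.4, 0.2, -0.8]
grip_width: 0.0108
```

Request:
jog_arm:
  rows:
    - {"offset": [0, 0, 0.007], "turn": 0, "gripper": 0}
    - {"offset": [0, 0, 0.002], "turn": 0, "gripper": 0}
    - {"offset": [0, 0, 0], "turn": 0, "gripper": 0}

```text
t: 27.82
ee_pos: [0.4003, -0.0909, 0.0255]
eef_rot: [0.0, 0.57, 0.821, 0.0]
ft_force: [0.3, 0.2, -2.1]
grip_width: 0.011
```

Request:
jog_arm:
  rows:
    - {"offset": [0, 0, 0.002], "turn": 0, "gripper": 0}
    - {"offset": [0, 0, 0], "turn": 0, "gripper": 0}

```text
t: 28.08
ee_pos: [0.3998, -0.091, 0.023]
eef_rot: [-0.0, 0.57, 0.821, 0.0]
ft_force: [-0.0, -0.4, -0.9]
grip_width: 0.0109
```

Request:
jog_arm:
  rows:
    - {"offset": [0, 0, 0], "turn": 0, "gripper": 35}
    - {"offset": [0, 0, 0], "turn": 0, "gripper": 35}
    - {"offset": [0, 0, 0], "turn": 0, "gripper": 35}
    - {"offset": [0, 0, -0.04], "turn": 0, "gripper": 35}
    - {"offset": [0.018, 0, 0], "turn": 0, "gripper": 35}

```text
t: 28.7
ee_pos: [0.3955, -0.075, 0.0647]
eef_rot: [0.002, 0.571, 0.821, 0.001]
ft_force: [0.1, 0.1, 0.8]
grip_width: 0.031
```

Request:
jog_arm:
  rows:
    - {"offset": [0, 0, 0], "turn": 0, "gripper": 35}
    - {"offset": [0, 0, 0], "turn": 0, "gripper": 35}

```text
t: 28.95
ee_pos: [0.3936, -0.0745, 0.0628]
eef_rot: [0.0, 0.57, 0.821, -0.0]
ft_force: [-0.7, -0.5, 0.1]
grip_width: 0.0312
```

Run:
```python
from h import *
p=cams.camera_params("wrist");im=cams.grab_frame("wrist");g=proj(p,[[.3933,-.074,.042]]);q=tips(p,im,g,.042);X=ray(p,q,.042)[0];print(g,q,X)
cv2.imwrite("pics/w12.png",im[:,:,::-1])
goto([X[0],X[1],.018],np.radians(20.5))
# bright/neutral pixels near the tip, to confirm that it is there
u,v=q[0].astype(int);print(im[v-12:v+13:6,u-24:u+25:6].mean(2).round(0).astype(int))
```

```text
[[326.14366012 284.05348114]] [[327.125 284.375]] [ 0.39379663 -0.07399102  0.042     ]
t 29.00 tcp [ 0.3936 -0.0746  0.0628] yaw_y 20.4 q7 0.71 w 0.0311 F [-0.3 -0.6  0.2]
tool-offset [0.0005 0.0004 0.0448]
turn (about tool z, down) -0.001
[[118 119  97 212 210 219 115 119 117]
 [109 113 199 205 210 208 110 112 110]
 [ 90  78 104 205 207 207 115 117  81]
 [ 94  82  70 123 202 114  86  88 143]
 [100  83  87  88  84  88 144 142 139]]
```

Wheel6 stands flat at the expected place. I'll grip it, turn the jaws tangential for the slot at 25°, and carry it over.

Request:
jog_arm:
  rows:
    - {"offset": [0, 0, 0.022], "turn": 0, "gripper": 35}
    - {"offset": [0, 0, 0.023], "turn": 0, "gripper": 30}
    - {"offset": [0, 0, 0], "turn": 0, "gripper": 30}
    - {"offset": [0, 0, 0], "turn": 0, "gripper": 0}
    - {"offset": [0, 0, 0], "turn": 0, "gripper": 0}

```text
t: 29.62
ee_pos: [0.3939, -0.0743, 0.0186]
eef_rot: [0.0, 0.57, 0.821, 0.0]
ft_force: [0.4, -0.4, 0.1]
grip_width: 0.011
```

Request:
jog_arm:
  rows:
    - {"offset": [0, 0, 0], "turn": 0, "gripper": 0}
    - {"offset": [0, 0, -0.04], "turn": 0, "gripper": 0}
    - {"offset": [0, 0, -0.045], "turn": 0.147, "gripper": 0}
    - {"offset": [0, 0, 0], "turn": 0.147, "gripper": 0}
    - {"offset": [0, 0, 0], "turn": 0.147, "gripper": 0}

```text
t: 30.25
ee_pos: [0.394, -0.0738, 0.1038]
eef_rot: [0.0, 0.738, 0.675, 0.001]
ft_force: [0.3, 0.1, -1.3]
grip_width: 0.011
```

Request:
jog_arm:
  rows:
    - {"offset": [0, 0, 0], "turn": 0.147, "gripper": 0}
    - {"offset": [0, 0, 0], "turn": 0.147, "gripper": 0}
    - {"offset": [0, 0, 0], "turn": 0.147, "gripper": 0}
    - {"offset": [0, 0, 0], "turn": 0.147, "gripper": 0}
    - {"offset": [0, 0, 0], "turn": 0.147, "gripper": 0}

```text
t: 30.88
ee_pos: [0.3935, -0.0738, 0.1032]
eef_rot: [-0.0, 0.931, 0.365, 0.0]
ft_force: [-1.4, 0.4, -0.6]
grip_width: 0.0109
```

Request:
jog_arm:
  rows:
    - {"offset": [0, 0, 0], "turn": 0.147, "gripper": 0}
    - {"offset": [0, 0, 0], "turn": 0.147, "gripper": 0}
    - {"offset": [0.038, 0.035, 0], "turn": 0, "gripper": 0}
    - {"offset": [0.038, 0.035, 0], "turn": 0, "gripper": 0}
    - {"offset": [0.038, 0.035, 0], "turn": 0, "gripper": 0}

```text
t: 31.5
ee_pos: [0.5437, -0.1178, 0.1031]
eef_rot: [-0.0, 0.974, 0.227, 0.0]
ft_force: [0.2, -0.1, -1.0]
grip_width: 0.0111
```

Request:
jog_arm:
  rows:
    - {"offset": [0.038, 0.035, 0], "turn": 0, "gripper": 0}
    - {"offset": [0, 0, 0], "turn": 0, "gripper": 0}
    - {"offset": [0, 0, 0], "turn": 0, "gripper": 0}
    - {"offset": [0, 0, 0], "turn": 0, "gripper": 0}

```text
t: 32.0
ee_pos: [0.5905, -0.1319, 0.1029]
eef_rot: [-0.001, 0.974, 0.227, -0.0]
ft_force: [-0.1, 0.0, -1.0]
grip_width: 0.0106
```

Run:
```python
from h import *
goto([.5935,-.1321,.05],np.radians(-64))
p=cams.camera_params("wrist");im=cams.grab_frame("wrist");s,t,M=tool();g=proj(p,[t+[0,0,.024]]);q=tips(p,im,g,t[2]+.024);print(g,q,ray(p,q,t[2]+.024))
cv2.imwrite("pics/w13.png",im[:,:,::-1])
```

```text
t 32.00 tcp [ 0.5905 -0.1319  0.1029] yaw_y -63.8 q7 -0.46 w 0.0106 F [-0.1  0.  -1. ]
tool-offset [0.0026 0.0016 0.0529]
turn (about tool z, down) 0.004
[[327.57359362 332.79804582]] [[327.125 330.625]] [[ 0.59141537 -0.13141639  0.12701442]]
```

Request:
jog_arm:
  rows:
    - {"offset": [0.002, 0.0015, 0.03], "turn": 0, "gripper": 0}
    - {"offset": [0, 0, 0.022], "turn": 0, "gripper": 0}
    - {"offset": [0, 0, 0.01], "turn": 0, "gripper": 0}
    - {"offset": [0, 0, 0.004], "turn": 0, "gripper": 0}
    - {"offset": [0, 0, 0], "turn": 0, "gripper": 0}

```text
t: 32.67
ee_pos: [0.5935, -0.1334, 0.0369]
eef_rot: [-0.0, 0.974, 0.227, -0.001]
ft_force: [-3.0, -1.8, -3.2]
grip_width: 0.011
```

Request:
jog_arm:
  rows:
    - {"offset": [0, 0, 0.004], "turn": 0, "gripper": 0}
    - {"offset": [0, 0, 0.004], "turn": 0, "gripper": 0}
    - {"offset": [0, 0, 0], "turn": 0, "gripper": 0}

```text
t: 33.05
ee_pos: [0.5938, -0.134, 0.0293]
eef_rot: [0.0, 0.974, 0.226, -0.0]
ft_force: [-3.7, -2.9, -1.0]
grip_width: 0.0107
```

Request:
jog_arm:
  rows:
    - {"offset": [-0.0015, -0.001, 0.003], "turn": 0, "gripper": 0}
    - {"offset": [0, 0, 0.003], "turn": 0, "gripper": 0}
    - {"offset": [0, 0, 0], "turn": 0, "gripper": 0}

```text
t: 33.42
ee_pos: [0.5926, -0.1327, 0.0229]
eef_rot: [0.0, 0.974, 0.227, 0.0]
ft_force: [-2.4, -1.2, -0.9]
grip_width: 0.0111
```

Request:
jog_arm:
  rows:
    - {"offset": [0, 0, 0.002], "turn": 0, "gripper": 0}
    - {"offset": [0, 0, 0], "turn": 0, "gripper": 0}

```text
t: 33.67
ee_pos: [0.5926, -0.1328, 0.0216]
eef_rot: [-0.0, 0.974, 0.227, 0.0]
ft_force: [-4.7, -1.4, 7.6]
grip_width: 0.0109
```

It touched the floor at the expected height. I'll release, rise and check.

Request:
jog_arm:
  rows:
    - {"offset": [0, 0, 0], "turn": 0, "gripper": 25}
    - {"offset": [0, 0, 0], "turn": 0, "gripper": 25}
    - {"offset": [0, 0, -0.05], "turn": 0, "gripper": 25}
    - {"offset": [0, 0, -0.06], "turn": 0, "gripper": 25}
    - {"offset": [-0.03, 0, -0.05], "turn": 0, "gripper": 25}

```text
t: 34.3
ee_pos: [0.5679, -0.1444, 0.1832]
eef_rot: [0.0, 0.973, 0.229, 0.002]
ft_force: [0.4, -0.3, 0.0]
grip_width: 0.0218
```

Request:
jog_arm:
  rows:
    - {"offset": [-0.02, 0, 0], "turn": 0, "gripper": 25}
    - {"offset": [0, 0, 0], "turn": 0, "gripper": 25}
    - {"offset": [0, 0, 0], "turn": 0, "gripper": 25}
    - {"offset": [0, 0, 0], "turn": 0, "gripper": 25}

```text
t: 34.8
ee_pos: [0.5482, -0.154, 0.1803]
eef_rot: [-0.0, 0.974, 0.228, -0.0]
ft_force: [-0.4, -0.4, 0.4]
grip_width: 0.0219
```

Run:
```python
from h import *
goto([.5515,-.1518,.2],np.radians(-64))
im=watch([[0.516,-0.1226],[0.556,-0.107],[0.592,-0.177],[0.554,-0.2],[0.5128,-0.1754],[.5513,-.1517],[.5926,-.1325]])
top=cams.grab_frame("top")[:,:,::-1]
a=cv2.resize(im[110:310,220:430,::-1],(420,400));b=cv2.resize(top[190:290,190:430],(380,400) and (372,155))
o=np.zeros((400,800,3),np.uint8);o[:,:420]=a;o[:155,425:797]=b;cv2.imwrite("pics/w14.png",o)
np.savez("w14.npz",T=cams.camera_params("wrist")["T"])
```

```text
t 34.80 tcp [ 0.5482 -0.154   0.1803] yaw_y -63.7 q7 -0.46 w 0.0219 F [-0.4 -0.4  0.4]
tool-offset [ 0.0039 -0.0005 -0.0197]
turn (about tool z, down) 0.006
move px [[0.8, -0.3], [0.5, 0.4], [-0.9, -0.4], [-0.3, 0.2], [0.0, -0.7], [0.8, 0.1], [0.3, 0.3]]
[[0.5165, -0.1231], [0.5559, -0.1075], [0.592, -0.1762], [0.5538, -0.1999], [0.5133, -0.1752], [0.5515, -0.1523], [0.5925, -0.1328]]
[[45.3, 140.6], [44.5, 84.4], [47.3, -31.1], [48.1, -87.3], [44.8, -148.5], [0.5, -87.1], [45.2, 24.9]]
nearest [42.4 42.4 43.4 44.9 44.6 44.6 43.4]
```

View pics/w14.png

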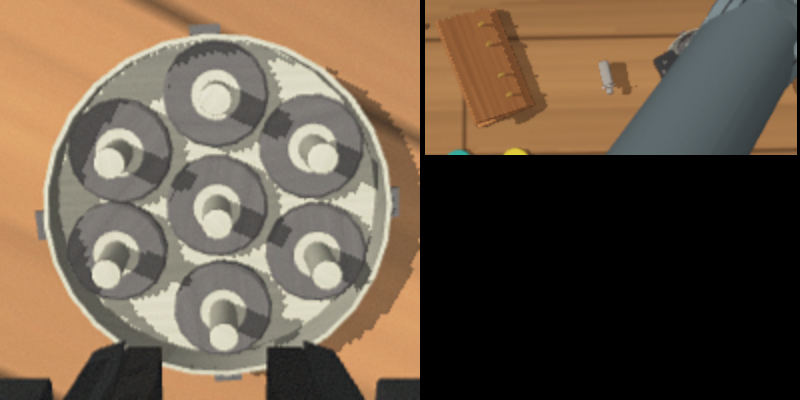

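All seven lie one in the middle and six round, and the rack is empty (four pins visible, cow1 in place). As a tilt check I'll compare disc centres with tips.

Run:
```python
from h import *
p=cams.camera_params("wrist");im=cams.grab_frame("wrist")
P=np.array([[0.5165,-0.1231],[0.5559,-0.1075],[0.592,-0.1762],[0.5538,-0.1999],[0.5133,-0.1752],[0.5515,-0.1523],[0.5925,-0.1328]])
hsv=cv2.cvtColor(im,cv2.COLOR_RGB2GRAY)
K=p["camera_matrix"][0,0]; r=K*.0213/(p["T"][2,3]-.010); gray=cv2.resize(hsv,None,fx=4,fy=4,interpolation=cv2.INTER_CUBIC)
for X in P:
    g=proj(p,[[*X,.010]])[0]; x,y=(g*4).astype(int)-150; c=gray[y:y+300,x:x+300]
    k=cv2.HoughCircles(c,cv2.HOUGH_GRADIENT,1,3,param1=90,param2=10,minRadius=int(4*r*.92),maxRadius=int(4*r*1.08))
    if k is None: print("none");continue
    k=k[0][0]; uv=(k[:2]+[x,y])/4; B=ray(p,uv,.010)[0,:2]
    print("disc",B.round(4),"rad mm",(k[2]/4/r*21.3).round(1),"tip-disc mm",((X-B)*1000).round(1),polar([B],[.5515,-.1518]))
t=cams.grab_frame("top");cv2.imwrite("pics/top2.png",t[:,:,::-1])
```

```text
disc [ 0.515  -0.1231] rad mm 21.2 tip-disc mm [ 1.5 -0. ] [[ 46.4 141.8]]
disc [ 0.5556 -0.1064] rad mm 21.9 tip-disc mm [ 0.3 -1.1] [[45.6 84.8]]
disc [ 0.5928 -0.1774] rad mm 21.9 tip-disc mm [-0.8  1.2] [[ 48.6 -31.8]]
disc [ 0.5531 -0.2003] rad mm 20.5 tip-disc mm [0.7 0.4] [[ 48.5 -88.1]]
disc [ 0.5125 -0.1761] rad mm 20.5 tip-disc mm [0.8 0.9] [[  45.9 -148.1]]
disc [ 0.5526 -0.153 ] rad mm 21.2 tip-disc mm [-1.1  0.7] [[  1.6 -48.4]]
disc [ 0.5947 -0.1317] rad mm 22.4 tip-disc mm [-2.2 -1.1] [[47.7 24.9]]
```

Six wheels agree within 1.5 mm, all biased inward alike. The last one shows 2.5 mm, so I'll press gently on its axle with shut fingers to check its height (the top should be at 0.045) and seat it.

Request:
jog_arm:
  rows:
    - {"offset": [0.025, 0, 0.03], "turn": 0, "gripper": 0}
    - {"offset": [0.025, 0, 0.04], "turn": 0, "gripper": 0}
    - {"offset": [0, 0, 0.04], "turn": 0, "gripper": 0}
    - {"offset": [0, 0, 0.02], "turn": 0, "gripper": 0}
    - {"offset": [0, 0, 0], "turn": 0, "gripper": 0}

```text
t: 35.62
ee_pos: [0.5915, -0.1329, 0.0502]
eef_rot: [-0.0, 0.974, 0.227, -0.001]
ft_force: [-0.4, 0.1, 0.4]
grip_width: 0.0003
```

Request:
jog_arm:
  rows:
    - {"offset": [0, 0, 0.003], "turn": 0, "gripper": 0}
    - {"offset": [0, 0, 0], "turn": 0, "gripper": 0}

```text
t: 35.88
ee_pos: [0.5932, -0.133, 0.0492]
eef_rot: [0.0, 0.974, 0.227, 0.001]
ft_force: [-0.0, -0.4, 0.1]
grip_width: 0.0003
```

Request:
jog_arm:
  rows:
    - {"offset": [0, 0, 0.002], "turn": 0, "gripper": 0}
    - {"offset": [0, 0, 0], "turn": 0, "gripper": 0}

```text
t: 36.12
ee_pos: [0.5926, -0.1326, 0.0462]
eef_rot: [0.0, 0.974, 0.227, 0.0]
ft_force: [-0.5, -0.2, 0.0]
grip_width: 0.0006
```

Request:
jog_arm:
  rows:
    - {"offset": [0, 0, 0.0015], "turn": 0, "gripper": 0}
    - {"offset": [0, 0, 0], "turn": 0, "gripper": 0}

```text
t: 36.38
ee_pos: [0.5927, -0.1328, 0.0455]
eef_rot: [-0.0, 0.974, 0.227, 0.0]
ft_force: [-2.6, 1.1, 10.6]
grip_width: 0.0002
```

Request:
jog_arm:
  rows:
    - {"offset": [0, 0, 0.001], "turn": 0, "gripper": 0}
    - {"offset": [0, 0, 0], "turn": 0, "gripper": 0}

```text
t: 36.62
ee_pos: [0.5929, -0.1329, 0.0454]
eef_rot: [-0.0, 0.974, 0.227, 0.001]
ft_force: [-5.9, 2.6, 16.6]
grip_width: 0.0005
```

Firm contact at 0.0455, so it is seated. I'll back off, do a final check and hand in.

Request:
jog_arm:
  rows:
    - {"offset": [0, 0, -0.02], "turn": 0, "gripper": 0}
    - {"offset": [0, 0, -0.055], "turn": 0, "gripper": 0}
    - {"offset": [-0.045, 0, -0.06], "turn": 0, "gripper": 0}
    - {"offset": [0, 0, 0], "turn": 0, "gripper": 0}
    - {"offset": [0, 0, 0], "turn": 0, "gripper": 0}

```text
t: 37.25
ee_pos: [0.5591, -0.1486, 0.1685]
eef_rot: [-0.0, 0.974, 0.227, 0.0]
ft_force: [0.2, 0.9, -0.6]
grip_width: 0.0004
```

Run:
```python
from h import *
watch([[0.5165,-0.1231],[0.5559,-0.1075],[0.592,-0.1762],[0.5538,-0.1999],[0.5133,-0.1752],[.5515,-.1523],[.5925,-.1328]])
job.job_done();print("handed in",manip.state()["t"])
```

```text
move px [[0.1, -0.1], [-0.3, -0.8], [-0.1, 0.4], [0.5, -0.4], [0.0, 0.0], [-0.6, -0.2], [1.0, -2.0]]
[[0.5166, -0.1232], [0.5563, -0.1071], [0.5917, -0.1763], [0.5543, -0.2001], [0.5133, -0.1752], [0.5515, -0.1518], [0.5941, -0.1328]]
[[45.2, 140.6], [45.0, 83.9], [47.1, -31.4], [48.3, -86.7], [44.8, -148.5], [0.0, -175.0], [46.6, 24.1]]
nearest [42.9 42.9 43.6 44.3 44.8 44.8 43.6]
the job is handed in; nothing more can be done
the job is handed in; nothing more can be done
```

I packed both rack wheels into the tin and handed the job in at about 37 s of the 72 s allowed. No verdict was reported.

**What I did:** I gripped each rack wheel by its leaning axle, set its edge on open table and let it lie flat. I then gripped it upright to carry it to the tin. Two wheels in the tin were dragged along the wall to open a gap of about 116°. Wheel7 went in the middle and wheel6 in the gap.

**Last checks:**
- **Positions:** one wheel is at the tin's centre and the six others are 45 to 48 mm from it, against the 49.5 mm limit. The spacing between axle tips is 43 to 45 mm.
- **Last picture:** the tin view showed all seven flat with axles up. The rack was empty and cow1 stood in place. I did not measure the other bystanders again.
- **Wheel6:** its axle tip sat about 2.5 mm inward of its disc centre, where the others showed 0.8 to 1.6 mm, a possible slight tilt. I pressed it gently and met firm contact at 45.5 mm, against an expected 45 mm. Its tip then measured about 1.5 mm further out, in line with the rest.

**What disagreed:**
- A second attempt to widen the gap did not hold; the wheel settled back, and the gap stayed at about 116°.
- A few spacings measured 0.4 to 1.1 mm under the 44 mm minimum; I put that down to measuring error.

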